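# Put the tapered plug back into its valve on the parts stall

## Robot

A 6-joint arm with a two-finger parallel gripper is mounted at the origin on the work surface. World frame = base frame: x ahead of the robot, y to its left, z up, the work surface at z = 0. Lengths are in mm, angles in rad, forces in N, time in s.
With the tool pointing down it reaches from about 350 to 775 mm from the base axis. Payload 7.3 kg.
Tool frame: the origin (TCP) lies midway between the tips of the shut fingers; the grasp point (between the pads) lies tcp_to_grasp behind it (tcp_to_grasp is the distance from the TCP to the grasp point, in mm); z points along the fingers, y is the direction in which the jaws open and shut (so a half turn about z gives the same grasp; the last joint's range is limited). The gripper opens to 92 mm and grips with 3 to 60 N. Pads are 19 mm wide; open, the fingers measure 130 mm over their backs; the gripper's body (75 mm by 190 mm) begins 47 mm behind the grasp point.
Start: joints at [1.064, 0.342, 1.524, -0, 1.275, -0.146], TCP at [185.324, 491.223, 226.741] pointing down, gripper open.
Joint ranges: [-2.53, 2.53], [-0.77, 2.02], [0.04, 2.7], [-1, 4.14], [0.28, 2.66], [-3.11, 3.11]. Speed limits (rad/s): [2.57, 2.57, 3.14, 3.14, 3.14, 3.14].

## Interface

Orientations are given as a unit quaternion [x, y, z, w].
In Python, from workcell import sense, capture, close_job, recognise, tcp_to_grasp gives the robot as it stands. The module is installed in compiled form; this text tells all that it offers.
- The arm moves only by the tool move_arm, never from a script. Its argument "targets" is a list of rows, each an object of numbers: "x", "y", "z": the shift along the tool's x, y, z in mm; "wx", "wy", "wz": the turn, a rotation vector about the tool's x, y, z in rad; "jaw": the finger opening in mm, from 0 to 91.8. A call has exactly 8 rows; each row is the pose to reach, as a shift and turn from the pose measured when the call began, along the tool's axes at that moment; what a row does not reach only later rows make up. A row lasts 1/12 s, in which the tool goes at most 41.7 mm and 7.16 degrees, less where a joint would pass 70% of its speed; a pose out of reach is approached as far as the arm can. A call with a gripper value outside its range is refused whole. The fingers move at their own pace and stop on an object; "grip_force" is the grip in N (left out, the last holds). Time passes only in rows, so rows that repeat a pose let the fingers close, or fill a call up. It gives the time, the measured TCP pose, the force and the opening at its end, in the units of the state.
- sense(): the state, without advancing time (a new reading comes with each control period).
- capture(name): name is "side" or "top" or "wrist"; returns a dict with "frame" (480x640x3 uint8, red, green, blue), "depth" (480x640 float32, mm along the optical axis (not along the pixel's ray), 0 where there is no reading), "mtx" (3x3 intrinsics, pixels), "xyz" and "orientation" of the camera in the world. Camera axes: x right, y down, z forward; pixel columns grow to the right and rows downward; lengths in mm; the calibration is good to about 2 mm. A picture is of the moment at which its call begins.
- close_job(): hands the job in, once; it reports no verdict.
Trained networks look in the newest picture that a camera, given by its name, has taken for a name from the list of things; names that differ only in an ending like _2 or _b are one class to them, and where a whole thing is asked for, a point or a joint stands for the part that bears it (a point fixed in the world has none). Each returns a list of dicts, best first, with "conf" (0 to 1); they miss things now and then, are a little off and sometimes report something else, mostly with a low value. They report only what shows in the picture. A call takes as long as a camera call. They do not tell look-alikes from the thing itself.
- recognise(camera, label): "point" ([x, y, z] in mm, in world coordinates, good to about 4 mm: the middle of the surface that is visible of it).
The state is a dict: "t": time; "q": joint angles; "joint_vel": joint speeds; "effort": joint torques, N m; "ee_pos": TCP position; "ee_rot": TCP orientation; "wrist_force": force on the tool from outside, world axes, zero at the start; "ft_torque": the same for the moment, N m; "grip_width": finger opening in mm.
Only numpy, scipy, OpenCV 4.12 (cv2) and the standard library are available. Lean on these libraries where they do the work, as an engineer would, in place of code of your own. Each camera call takes 0.05 s, during which the arm holds its last target. There are 200 camera calls.

## Task

On this second-hand parts stall, take the larger of the two steel valve plugs out of its slanted wooden cradle and stand it upright in the larger brass valve body: lower it (do not drop it), thin end first, into the tapered bore until it is fully home, and let go of it. Leave the smaller plug in its own cradle.

Things in the scene. Friction and masses are not known exactly. Their poses are not given: they have to be found in the camera images.
- plug_mid (a point): larger steel plug, 0.45 kg, 120 mm long: cone 60 mm long, 22 mm diameter at the thin end to 44, then round stem 26 mm diameter, 50 long, then a 16 mm square, 10 high. Point: on the axis where cone meets stem; z runs from thin end (-60 mm) to stem (0 to +50). It lies in a cradle, axis 22 degrees from vertical, thin end down, stem leaning towards the robot and free all round; lifts straight out
- valve_bore (a point): centre of the bore mouth of the larger brass valve body, fixed, 95 mm over the table; z up, y along its pipe ends (68 mm either side, below the mouth). Mouth diameter 42 mm, wall 10 mm; the bore narrows downward with the plug's taper, 65 mm deep; with the plug home, plug_mid is about 5 mm above this point. A smaller such valve (mouth 29 mm) stands elsewhere and stays empty
- spare_mid (a point): the smaller plug, same shape at 0.7 of the size (84 mm long, stem 18 mm and cone at most 31 mm in diameter), half-way along its axis; it lies in a smaller cradle of its own and stays there
Things that resemble listed ones, but are neither listed nor needed, are in the scene too. Leave any turquoise look-alike of the part that bears valve_bore alone.

How it is judged:
By the outcome, as a careful person would: the job done as asked, in the order asked, and still so for the second after the job is handed in, with the robot touching nothing.
It also fails if it takes over 40 s, if anything falls off the work surface, if the arm or the gripper's body presses on something with over 40 N, if the wrist force passes 120 N, or if a joint passes its speed limit or range.

## Working session

There is one attempt and no reset: what is moved stays moved. The work goes in short steps, Python scripts to look and compute and a tool call to move; the robot and the scene stay as the last step left them, time stands still between calls to the robot, and variables do not carry over. Pictures are saved under pics/ and viewed, about 8 in all and at most 12, crops included, and the job is handed in when it is done.

Besides the shell and the picture viewer there is one more tool, called after "Call:" as name(argument=value, ...), one argument or row to a line, values as JSON. move_arm: Moves the arm, as the interface text tells. Its arguments: {"type":"object","properties":{"targets":{"type":"array","items":{"type":"object","properties":{"x":{"type":"number"},"y":{"type":"number"},"z":{"type":"number"},"wx":{"type":"number"},"wy":{"type":"number"},"wz":{"type":"number"},"jaw":{"type":"number"}}}},"grip_force":{"type":"number"}},"required":["targets"]}

```bash
mkdir -p pics; cat > h.py <<'E'
import numpy as np, cv2
from scipy.spatial.transform import Rotation as R
from workcell import sense, capture, close_job, recognise, tcp_to_grasp
def cloud(c):
    d=c['depth']; K=np.array(c['mtx']); v,u=np.mgrid[:480,:640]
    p=np.stack([(u-K[0,2])/K[0,0]*d,(v-K[1,2])/K[1,1]*d,d],-1)
    return p@R.from_quat(c['orientation']).as_matrix().T+np.array(c['xyz'])
def pix(c,p):
    K=np.array(c['mtx']); q=R.from_quat(c['orientation']).as_matrix().T@(np.array(p)-c['xyz'])
    return (K@q)[:2]/q[2]
def save(n,im,s=1):
    cv2.imwrite('pics/'+n,cv2.resize(im[...,::-1],None,fx=s,fy=s,interpolation=cv2.INTER_CUBIC))
E
python3 - <<'E'
from h import *
s=sense(); print(tcp_to_grasp,s['ee_pos'],s['ee_rot'],s['t'])
for n in('top','side'):
    c=capture(n); save(n+'0.png',c['frame']); np.savez(n+'0.npz',**c)
    print(n,c['xyz'])
    for l in('plug_mid','valve_bore','spare_mid'):
        for r in recognise(n,l): print(l,round(r['conf'],2),np.round(r['point']),np.round(pix(c,r['point'])))
E
```

```text
18.8 [185.13312342 490.83150958 226.05578895] [ 1.79414656e-01  9.83773240e-01 -7.34869313e-04 -2.30990235e-04] 0.0
top [ 306.08627012  -49.25283125 1217.63936712]
plug_mid 0.67 [512. 301.  96.] [183. 177.]
valve_bore 0.86 [183. 285.  30.] [196. 324.]
valve_bore 0.7 [ 535. -100.   27.] [362. 172.]
valve_bore 0.68 [ 225. -394.   28.] [491. 305.]
spare_mid 0.71 [511. 296.  95.] [185. 178.]
spare_mid 0.45 [515.  99.  70.] [275. 178.]
side [270.77912091 788.70026191 869.31773575]
plug_mid 0.71 [515. 317.  96.] [208. 377.]
valve_bore 0.89 [533. -82.  36.] [257. 235.]
spare_mid 0.55 [514. 110.  62.] [243. 295.]
```

View pics/top0.png

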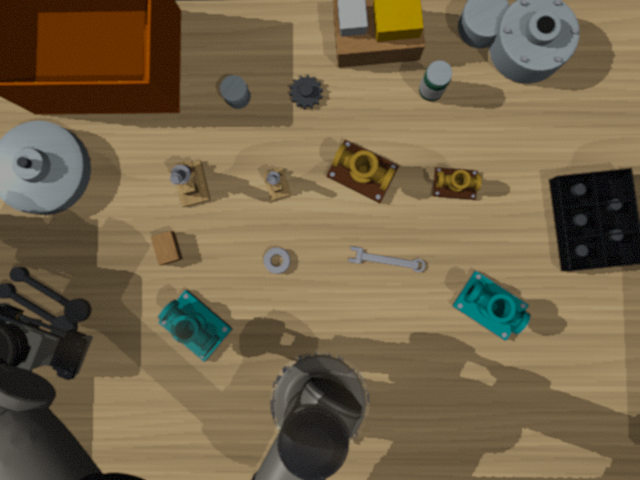

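View pics/side0.png

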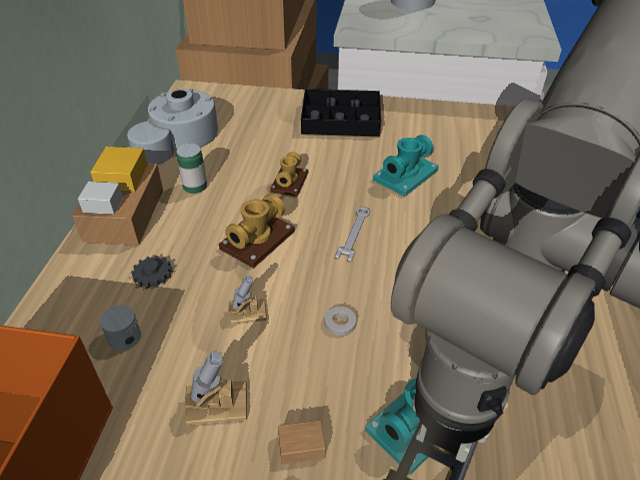

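The candidates for the plug are the larger one (top 183,177 / side 207,375) and the smaller one (top 275,178 / side 243,293). For the valve they are the larger brass body (top 362,165 / side 257,225), the smaller brass body (458,180) and the turquoise look-alikes (195,324 and 491,305). I want the larger plug and the larger brass body. Next I measure both and confirm in a crop.

```bash
python3 - <<'E'
from h import *
ims=[]
for n,bx in(('top',[(150,145,90,70),(320,130,90,70)]),('side',[(175,340,90,70),(212,190,90,70)])):
    c=dict(np.load(n+'0.npz')); P=cloud(c)
    row=[]
    for x,y,w,h in bx: row.append(cv2.resize(c['frame'][y:y+h,x:x+w],(396,300),interpolation=cv2.INTER_CUBIC))
    ims.append(np.hstack(row))
    # plug points
    m=(abs(P[...,0]-515)<70)&(abs(P[...,1]-300)<70)&(P[...,2]>20)
    f=c['frame'].astype(int); grey=(f.max(-1)-f.min(-1)<25)
    for zl in range(30,140,10):
        k=m&grey&(P[...,2]>=zl)&(P[...,2]<zl+10)
        if k.sum()>2: print(n,'plug',zl,k.sum(),np.round(P[k].mean(0),1),np.round(np.ptp(P[k],0)))
    m=(abs(P[...,0]-535)<70)&(abs(P[...,1]+95)<70)
    for zl in (80,85,90,93,96):
        k=m&(P[...,2]>=zl)&(P[...,2]<zl+(5 if zl<90 else 3))
        if k.sum()>2: 
            q=P[k][:,:2].astype(np.float32); print(n,'valve',zl,k.sum(),np.round(P[k].mean(0),1),cv2.minEnclosingCircle(q))
save('crop1.png',np.vstack(ims))
E
```

```text
top plug 50 11 [536.3 299.6  55.3] [38. 13.  8.]
top plug 60 11 [532.8 296.   65.7] [34. 19.  9.]
top plug 70 26 [512.  301.3  77.1] [40. 21. 10.]
top plug 80 72 [526.3 301.8  85.8] [40. 40. 10.]
top plug 90 61 [532.4 310.2  92.9] [30. 36. 10.]
top plug 100 16 [521.2 302.1 104.9] [20. 17.  9.]
top plug 110 14 [516.  300.1 114.3] [20. 22.  8.]
top plug 120 29 [508.2 300.3 125.6] [28. 21.  9.]
top plug 130 63 [505.4 302.9 135.7] [25. 24.  9.]
top valve 80 127 [542.9 -97.3  82.5] ((539.4775390625, -100.58741760253906), 69.3218994140625)
top valve 85 136 [ 542.6 -101.4   87.4] ((538.0552978515625, -99.72132110595703), 68.57672882080078)
top valve 90 84 [ 542.3 -105.2   92. ] ((537.4349975585938, -100.22949981689453), 67.08197784423828)
top valve 93 154 [ 540.3 -101.1   94.7] ((540.8834228515625, -101.3443832397461), 30.373023986816406)
top valve 96 89 [539.6 -98.9  97.2] ((540.377685546875, -101.33251953125), 30.039636611938477)
side plug 30 21 [539.7 321.8  35.9] [66. 31.  9.]
side plug 40 38 [522.8 316.   44. ] [67. 36.  8.]
side plug 50 36 [536.7 326.8  55.8] [20. 10.  9.]
side plug 6
[... 197 characters left out ...]
plug 100 66 [514.7 317.1 105.4] [29. 14.  9.]
side plug 110 66 [511.2 316.  115.1] [27. 12. 10.]
side plug 120 80 [505.1 314.  125.5] [29. 22. 10.]
side plug 130 137 [503.1 309.2 134.9] [25. 24. 10.]
side valve 80 175 [538.5 -97.3  82.5] ((539.2501220703125, -101.10722351074219), 70.99466705322266)
side valve 85 162 [540.6 -95.4  87.2] ((534.231201171875, -98.40172576904297), 69.30577850341797)
side valve 90 93 [ 540.5 -103.3   91.8] ((550.3723754882812, -86.31338500976562), 48.97873306274414)
side valve 93 157 [ 540.  -101.    94.3] ((539.0812377929688, -100.6849136352539), 31.755857467651367)
side valve 96 33 [539.8 -96.3  96.8] ((539.9935913085938, -99.28180694580078), 30.551340103149414)
```

View pics/crop1.png

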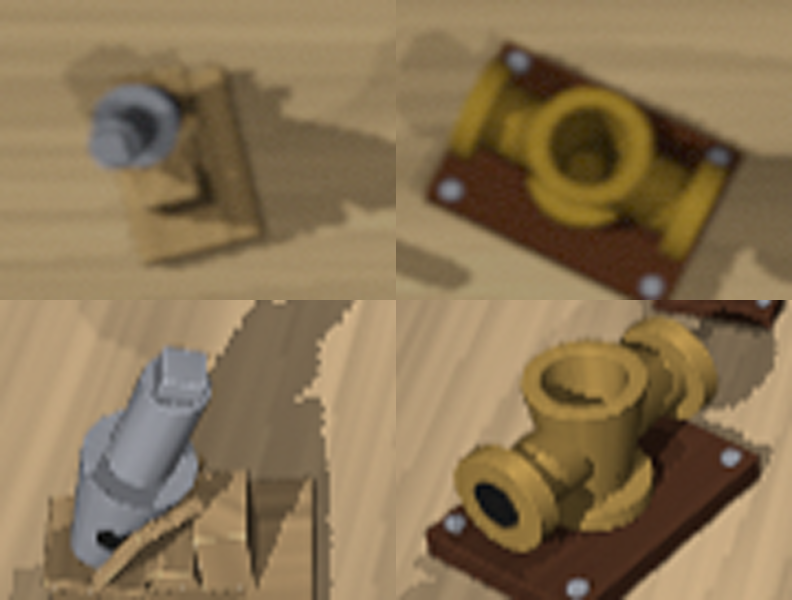

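The crop confirms both: the larger plug leans over its cradle towards the robot, and the larger brass valve has an open mouth. Next I fit the plug's model to both point clouds.

```bash
cat >> h.py <<'E'
from scipy.optimize import least_squares
def sd(p,a,P):  # signed-ish distance to plug surface (cone/stem solid of revolution)
    d=P-p; s=d@a; r=np.linalg.norm(d-s[:,None]*a,axis=1)
    def cyl(s0,s1,R0): 
        q=np.stack([r-R0,np.abs(s-(s0+s1)/2)-(s1-s0)/2],1); return np.linalg.norm(np.maximum(q,0),axis=1)+np.minimum(q.max(1),0)
    k=22/2/60; cone=np.maximum((r-(22+k*s))/np.hypot(1,k),np.maximum(s,-60-s))
    return np.minimum.reduce([cone,cyl(0,50,13),cyl(50,60,9)])
def axis(az,tl): return np.array([np.sin(tl)*np.cos(az),np.sin(tl)*np.sin(az),np.cos(tl)])
def fitplug(P,x0,lock_tilt=None):
    f=lambda x:sd(x[:3],axis(x[3],x[4]),P)
    r=least_squares(f,x0,loss='soft_l1',f_scale=1.5); return r.x,np.median(np.abs(r.fun))
E
python3 - <<'E'
from h import *
A=[]
for n in('top','side'):
    c=dict(np.load(n+'0.npz')); P=cloud(c); f=c['frame'].astype(int); g=(f.max(-1)-f.min(-1)<25)
    m=(abs(P[...,0]-520)<45)&(abs(P[...,1]-308)<35)&(P[...,2]>62)&g
    for az in (3.3,):
        x,e=fitplug(P[m],[525,308,85,az,.38]); print(n,m.sum(),np.round(x,2),np.degrees(x[4]),e)
    A.append(P[m])
x,e=fitplug(np.vstack(A),x); print(np.round(x,3),e,np.degrees(x[3:]))
a=axis(x[3],.384); a=axis(*x[3:])
g=x[:3]+30*a
z=-a; y=np.array([-np.sin(x[3]),np.cos(x[3]),0])*-1; y*=np.sign(y[1]); T=np.stack([np.cross(y,z),y,z],1)
s=sense(); R0=R.from_quat(s['ee_rot'])
for off in(150,0):
    t=g+a*(off)-a*18.8; print('tcp',t,'d tool',np.round(R0.inv().apply(t-s['ee_pos']),1),'rv',np.round((R0.inv()*R.from_matrix(T)).as_rotvec(),3))
E
```

```text
top 327 [5.2144e+02 3.1079e+02 8.5750e+01 3.3800e+00 3.9000e-01] 22.113418429061486 0.806903709373598
side 869 [5.2200e+02 3.0892e+02 8.4800e+01 3.3800e+00 3.9000e-01] 22.15315902397984 0.5971163704273502
[5.21786e+02 3.09133e+02 8.49590e+01 3.37500e+00 3.87000e-01] 0.7321665947308645 [193.38112461  22.18205931]
tcp [462.57696447 295.04783751 234.22857698] d tool [-328.7  -85.6   -7.6] rv [-0.115 -0.376 -0.587]
tcp [517.67213999 308.1541807   95.3302494 ] d tool [-375.6  -53.9  131.3] rv [-0.115 -0.376 -0.587]
```

Call:
move_arm(
  targets=[
    {"x": -35,"y": -9,"z": -2,"wx": -0.012,"wy": -0.04,"wz": -0.063,"jaw": 70},
    {"x": -70,"y": -18,"z": -4,"wx": -0.024,"wy": -0.08,"wz": -0.126,"jaw": 70},
    {"x": -105,"y": -27,"z": -6,"wx": -0.036,"wy": -0.12,"wz": -0.188,"jaw": 70},
    {"x": -140,"y": -36,"z": -8,"wx": -0.049,"wy": -0.16,"wz": -0.25,"jaw": 70},
    {"x": -175,"y": -45,"z": -8,"wx": -0.061,"wy": -0.2,"wz": -0.313,"jaw": 70},
    {"x": -210,"y": -55,"z": -8,"wx": -0.073,"wy": -0.24,"wz": -0.375,"jaw": 70},
    {"x": -245,"y": -64,"z": -8,"wx": -0.085,"wy": -0.28,"wz": -0.438,"jaw": 70},
    {"x": -280,"y": -73,"z": -8,"wx": -0.098,"wy": -0.32,"wz": -0.5,"jaw": 70},
  ],
)

```text
t: 1.07
ee_pos: [422.6, 323.0, 235.0]
ee_rot: [-0.073, 0.983, 0.019, 0.165]
wrist_force: [-0.5, 1.2, -0.4]
grip_width: 69.9
```

```bash
cat >> h.py <<'E'
def rel(t,T):
    s=sense(); R0=R.from_quat(s['ee_rot'])
    print('t',s['t'],'pos',np.round(s['ee_pos'],1),'F',np.round(s['wrist_force'],1),'jaw',s['grip_width'])
    print('d',np.round(R0.inv().apply(np.array(t)-s['ee_pos']),1),'rv',np.round((R0.inv()*R.from_matrix(T)).as_rotvec(),3))
def tool(az,tl):
    z=-axis(az,tl); y=np.array([np.sin(az),-np.cos(az),0]); return np.stack([np.cross(y,z),y,z],1)
E
python3 - <<'E'
from h import *
a=axis(3.375,.387)
rel(np.array([521.8,309.1,85])+a*(11.2+150),tool(3.375,.387)); print(sense()['q'])
E
```

```text
t 1.0667 pos [422.6 323.  235. ] F [-0.5  1.2 -0.4] jaw 69.925333011422
d [-33.3 -33.6  11.8] rv [-0.017 -0.053 -0.083]
[ 0.58425627  0.19715512  1.75303763 -0.16316621  0.8883148  -1.05023606]
```

Call:
move_arm(
  targets=[
    {"x": -17,"y": -17,"z": 6,"wx": -0.009,"wy": -0.026,"wz": -0.042,"jaw": 70},
    {"x": -33.3,"y": -33.6,"z": 11.8,"wx": -0.017,"wy": -0.053,"wz": -0.083,"jaw": 70},
    {"x": -33.3,"y": -33.6,"z": 11.8,"wx": -0.017,"wy": -0.053,"wz": -0.083,"jaw": 70},
    {"x": -33.3,"y": -33.6,"z": 11.8,"wx": -0.017,"wy": -0.053,"wz": -0.083,"jaw": 70},
    {"x": -33.3,"y": -33.6,"z": 11.8,"wx": -0.017,"wy": -0.053,"wz": -0.083,"jaw": 70},
    {"x": -33.3,"y": -33.6,"z": 11.8,"wx": -0.017,"wy": -0.053,"wz": -0.083,"jaw": 70},
    {"x": -33.3,"y": -33.6,"z": 11.8,"wx": -0.017,"wy": -0.053,"wz": -0.083,"jaw": 70},
    {"x": -33.3,"y": -33.6,"z": 11.8,"wx": -0.017,"wy": -0.053,"wz": -0.083,"jaw": 70},
  ],
)

```text
t: 1.73
ee_pos: [462.1, 295.8, 234.4]
ee_rot: [-0.115, 0.975, 0.023, 0.191]
wrist_force: [-0.1, -0.4, -1.0]
grip_width: 70.2
```

```bash
python3 - <<'E'
from h import *
c=capture('wrist'); save('wrist1.png',c['frame']); P=cloud(c); f=c['frame'].astype(int); g=(f.max(-1)-f.min(-1)<25)
m=(abs(P[...,0]-520)<45)&(abs(P[...,1]-308)<35)&(P[...,2]>62)&(P[...,2]<150)&g
x,e=fitplug(P[m],[521.8,309.1,85,3.375,.387]); print(m.sum(),np.round(x,3),e)
a=axis(3.375,.387)
for off in (150,0): rel(np.array([521.8,309.1,85])+a*(11.2+off),tool(3.375,.387))
E
```

```text
2207 [5.23931e+02 3.09492e+02 8.62600e+01 3.38400e+00 3.93000e-01] 0.3416951431718118
t 1.7833 pos [462.1 295.7 234.4] F [0.2 0.7 0.1] jaw 70.02123072281206
d [-0.2 -0.8  0.2] rv [0.001 0.    0.001]
t 1.7833 pos [462.1 295.7 234.4] F [0.2 0.7 0.1] jaw 70.02123072281206
d [ -0.2  -0.9 150.2] rv [0.001 0.    0.001]
```

View pics/wrist1.png

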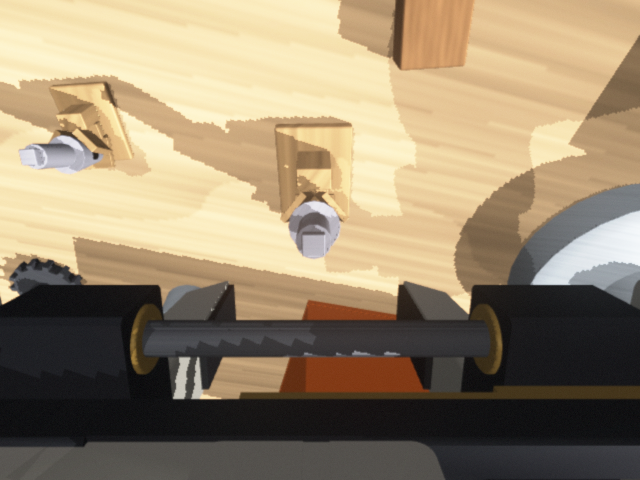

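The wrist image shows the plug at (313,235), centred between the fingers, and its own fit agrees to 2 mm. I advance along the axis.

Call:
move_arm(
  targets=[
    {"x": -1,"y": -0.6,"z": 25,"jaw": 70},
    {"x": -1,"y": -0.6,"z": 50,"jaw": 70},
    {"x": -1,"y": -0.6,"z": 75,"jaw": 70},
    {"x": -1,"y": -0.6,"z": 100,"jaw": 70},
    {"x": -1,"y": -0.6,"z": 120,"jaw": 70},
    {"x": -1,"y": -0.6,"z": 135,"jaw": 70},
    {"x": -1,"y": -0.6,"z": 149,"jaw": 70},
    {"x": -1,"y": -0.6,"z": 149,"jaw": 70},
  ],
)

```text
validation failed for argument at $.ta...
```

Call:
move_arm(
  grip_force=40,
  targets=[
    {"jaw": 55},
    {"jaw": 45},
    {"jaw": 36},
    {"jaw": 30},
    {"jaw": 24},
    {"jaw": 18},
    {"jaw": 15},
    {"jaw": 15},
  ],
)

```text
validation failed for argument at $.ta...
```

Call:
move_arm(
  targets=[
    {"x": -1,"y": -0.6,"z": 25,"wx": 0,"wy": 0,"wz": 0,"jaw": 70},
    {"x": -1,"y": -0.6,"z": 50,"wx": 0,"wy": 0,"wz": 0,"jaw": 70},
    {"x": -1,"y": -0.6,"z": 75,"wx": 0,"wy": 0,"wz": 0,"jaw": 70},
    {"x": -1,"y": -0.6,"z": 100,"wx": 0,"wy": 0,"wz": 0,"jaw": 70},
    {"x": -1,"y": -0.6,"z": 120,"wx": 0,"wy": 0,"wz": 0,"jaw": 70},
    {"x": -1,"y": -0.6,"z": 135,"wx": 0,"wy": 0,"wz": 0,"jaw": 70},
    {"x": -1,"y": -0.6,"z": 149,"wx": 0,"wy": 0,"wz": 0,"jaw": 70},
    {"x": -1,"y": -0.6,"z": 149,"wx": 0,"wy": 0,"wz": 0,"jaw": 70},
  ],
)

```text
t: 2.45
ee_pos: [517.1, 308.3, 93.9]
ee_rot: [-0.115, 0.975, 0.022, 0.189]
wrist_force: [-1.2, -0.3, -1.2]
grip_width: 69.8
```

```bash
python3 - <<'E'
from h import *
a=axis(3.38,.39)
rel(np.array([522.8,309.3,85.5])+a*11.2,tool(3.38,.39))
E
```

```text
t 2.45 pos [517.1 308.3  93.9] F [-1.2 -0.3 -1.2] jaw 69.76887347566371
d [-2.2 -0.4 -1.2] rv [-0.002 -0.007 -0.003]
```

Call:
move_arm(
  grip_force=40,
  targets=[
    {"x": -1.5,"y": -0.3,"z": -1,"wx": 0,"wy": 0,"wz": 0,"jaw": 55},
    {"x": -1.5,"y": -0.3,"z": -1,"wx": 0,"wy": 0,"wz": 0,"jaw": 42},
    {"x": -1.5,"y": -0.3,"z": -1,"wx": 0,"wy": 0,"wz": 0,"jaw": 34},
    {"x": -1.5,"y": -0.3,"z": -1,"wx": 0,"wy": 0,"wz": 0,"jaw": 28},
    {"x": -1.5,"y": -0.3,"z": -1,"wx": 0,"wy": 0,"wz": 0,"jaw": 22},
    {"x": -1.5,"y": -0.3,"z": -1,"wx": 0,"wy": 0,"wz": 0,"jaw": 18},
    {"x": -1.5,"y": -0.3,"z": -1,"wx": 0,"wy": 0,"wz": 0,"jaw": 18},
    {"x": -1.5,"y": -0.3,"z": -1,"wx": 0,"wy": 0,"wz": 0,"jaw": 18},
  ],
)

```text
t: 3.12
ee_pos: [518.3, 308.1, 95.7]
ee_rot: [-0.115, 0.975, 0.022, 0.189]
wrist_force: [-0.8, -1.5, 2.5]
grip_width: 25.4
```

Call:
move_arm(
  targets=[
    {"x": 0,"y": 0,"z": -3,"wx": 0,"wy": 0,"wz": 0,"jaw": 18},
    {"x": 0,"y": 0,"z": -8,"wx": 0,"wy": 0,"wz": 0,"jaw": 18},
    {"x": 0,"y": 0,"z": -18,"wx": 0,"wy": 0,"wz": 0,"jaw": 18},
    {"x": 0,"y": 0,"z": -33,"wx": 0,"wy": 0,"wz": 0,"jaw": 18},
    {"x": 0,"y": 0,"z": -53,"wx": 0,"wy": 0,"wz": 0,"jaw": 18},
    {"x": 0,"y": 0,"z": -75,"wx": 0,"wy": 0,"wz": 0,"jaw": 18},
    {"x": 0,"y": 0,"z": -100,"wx": 0,"wy": 0,"wz": 0,"jaw": 18},
    {"x": 0,"y": 0,"z": -125,"wx": 0,"wy": 0,"wz": 0,"jaw": 18},
  ],
)

```text
t: 3.78
ee_pos: [471.3, 296.9, 212.6]
ee_rot: [-0.115, 0.975, 0.022, 0.188]
wrist_force: [-0.1, -0.1, -3.6]
grip_width: 25.4
```

```bash
python3 - <<'E'
from h import *
s=sense(); print(s['q'])
# target: upright over valve, pivot: TCP = mid + 11.2 axis; keep clearance: thin end at z>=95+40
for az in (3.38,2.9,2.6): rel([540,-101,95+40+60+11],tool(az,0.0))
E
```

```text
[ 0.47602149  0.2365479   1.78496559 -0.13158075  0.75320892 -1.25034981]
t 3.7833 pos [471.3 296.9 212.6] F [-0.1 -0.1 -3.6] jaw 25.41841321573734
d [  26.5 -402.9   -3.2] rv [-0.002  0.381 -0.003]
t 3.7833 pos [471.3 296.9 212.6] F [-0.1 -0.1 -3.6] jaw 25.41841321573734
d [  26.5 -402.9   -3.2] rv [0.09  0.374 0.471]
t 3.7833 pos [471.3 296.9 212.6] F [-0.1 -0.1 -3.6] jaw 25.41841321573734
d [  26.5 -402.9   -3.2] rv [0.147 0.362 0.767]
```

Call:
move_arm(
  targets=[
    {"x": -5,"y": -15,"z": -10,"wx": 0,"wy": 0.03,"wz": 0,"jaw": 18},
    {"x": -6,"y": -45,"z": -22,"wx": 0,"wy": 0.08,"wz": 0,"jaw": 18},
    {"x": -3,"y": -80,"z": -22,"wx": 0,"wy": 0.13,"wz": 0,"jaw": 18},
    {"x": 0,"y": -115,"z": -22,"wx": 0,"wy": 0.18,"wz": 0,"jaw": 18},
    {"x": 4,"y": -150,"z": -22,"wx": 0,"wy": 0.23,"wz": 0,"jaw": 18},
    {"x": 8,"y": -185,"z": -22,"wx": 0,"wy": 0.28,"wz": 0,"jaw": 18},
    {"x": 11,"y": -220,"z": -22,"wx": 0,"wy": 0.33,"wz": 0,"jaw": 18},
    {"x": 13,"y": -255,"z": -22,"wx": 0,"wy": 0.381,"wz": 0,"jaw": 18},
  ],
)

```text
t: 4.45
ee_pos: [510.3, 42.6, 229.1]
ee_rot: [-0.117, 0.993, -0.0, -0.001]
wrist_force: [1.0, 0.6, -4.5]
grip_width: 25.5
```

```bash
python3 - <<'E'
from h import *
rel([540,-101,226],tool(3.38,0.0))
E
```

```text
t 4.45 pos [510.3  42.6 229.1] F [ 1.   0.6 -4.5] jaw 25.549449872518643
d [   4.5 -146.6    3.2] rv [-0.    -0.001 -0.003]
```

Call:
move_arm(
  targets=[
    {"x": 1,"y": -35,"z": 0,"wx": 0,"wy": 0,"wz": 0,"jaw": 18},
    {"x": 2,"y": -70,"z": 1,"wx": 0,"wy": 0,"wz": 0,"jaw": 18},
    {"x": 3,"y": -105,"z": 2,"wx": 0,"wy": 0,"wz": 0,"jaw": 18},
    {"x": 4,"y": -130,"z": 3,"wx": 0,"wy": 0,"wz": 0,"jaw": 18},
    {"x": 4.5,"y": -146.6,"z": 3,"wx": 0,"wy": 0,"wz": 0,"jaw": 18},
    {"x": 4.5,"y": -146.6,"z": 3,"wx": 0,"wy": 0,"wz": 0,"jaw": 18},
    {"x": 4.5,"y": -146.6,"z": 3,"wx": 0,"wy": 0,"wz": 0,"jaw": 18},
    {"x": 4.5,"y": -146.6,"z": 3,"wx": 0,"wy": 0,"wz": 0,"jaw": 18},
  ],
)

```text
t: 5.12
ee_pos: [539.6, -100.2, 226.4]
ee_rot: [-0.117, 0.993, 0.0, -0.001]
wrist_force: [-0.1, 0.5, -3.8]
grip_width: 25.7
```

```bash
python3 - <<'E'
from h import *
s=sense(); print(s['ee_pos'],s['wrist_force'])
ims=[]
tcp=np.array(s['ee_pos'])
for n in('side','wrist','top'):
    c=capture(n); P=cloud(c); f=c['frame'].astype(int); g=(f.max(-1)-f.min(-1)<25)
    ims.append(c['frame'])
    m=(np.linalg.norm(P[...,:2]-tcp[:2],axis=-1)<45)&(P[...,2]>tcp[2]-80)&(P[...,2]<tcp[2]-10)&g
    if m.sum()>60:
        # axis as (p, tilt components)
        fn=lambda x:sd(np.array(x[:3]),(lambda a:a/np.linalg.norm(a))(np.array([x[3],x[4],1])),P[m])
        r=least_squares(fn,[*tcp-[0,0,11],0,0],loss='soft_l1',f_scale=1); print(n,m.sum(),np.round(r.x,3),np.median(abs(r.fun)))
    k=(np.linalg.norm(P[...,:2]-[540,-101],axis=-1)<40)&(P[...,2]>92)&(P[...,2]<99)
    if k.sum()>50:
        q=P[k][:,:2]; r=np.linalg.norm(q-[540,-101],axis=1)
        fr=least_squares(lambda x:np.maximum(0,abs(np.linalg.norm(q-x,axis=1)-26)-5),[540,-101]); print(n,'rim',k.sum(),P[k].mean(0),fr.x,cv2.minEnclosingCircle(q.astype(np.float32)))
save('s3.png',np.hstack([ims[0][100:340,160:400],ims[1][:, :][120:360,200:440],ims[2][60:300,240:480]]))
E
```

```text
[ 539.56552351 -100.20247588  226.37386673] [-0.12511015  0.46819999 -3.76757787]
side 401 [ 5.38901e+02 -9.98050e+01  2.14531e+02 -8.00000e-03 -5.00000e-03] 0.6896500408717054
side rim 225 [ 539.35202734 -100.56953644   94.54837391] [ 540.39452518 -101.3753364 ] ((539.3926391601562, -101.07691955566406), 32.74294662475586)
wrist 1935 [ 5.41215e+02 -9.90390e+01  2.15498e+02  1.00000e-03  4.00000e-03] 0.28730854150066565
wrist rim 1994 [ 533.56239603 -105.58440639   95.45844912] [ 542.37128017 -102.56858033] ((542.2280883789062, -102.64498901367188), 30.640047073364258)
top rim 119 [ 531.75844354 -110.79372814   95.14526529] [ 540.90597142 -101.00705589] ((541.392578125, -101.3919448852539), 30.427331924438477)
```

View pics/s3.png

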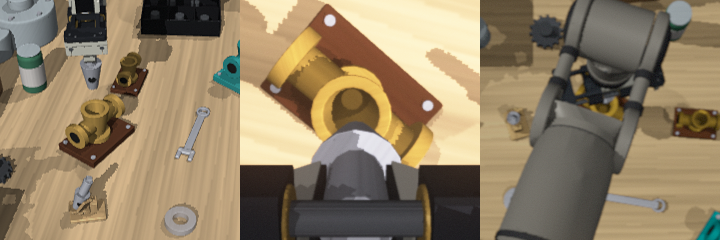

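Call:
move_arm(
  targets=[
    {"x": -0.7,"y": -2.7,"z": 10,"wx": 0,"wy": 0,"wz": 0,"jaw": 18},
    {"x": -0.7,"y": -2.7,"z": 25,"wx": 0,"wy": 0,"wz": 0,"jaw": 18},
    {"x": -0.7,"y": -2.7,"z": 40,"wx": 0,"wy": 0,"wz": 0,"jaw": 18},
    {"x": -0.7,"y": -2.7,"z": 55,"wx": 0,"wy": 0,"wz": 0,"jaw": 18},
    {"x": -0.7,"y": -2.7,"z": 68,"wx": 0,"wy": 0,"wz": 0,"jaw": 18},
    {"x": -0.7,"y": -2.7,"z": 75,"wx": 0,"wy": 0,"wz": 0,"jaw": 18},
    {"x": -0.7,"y": -2.7,"z": 80,"wx": 0,"wy": 0,"wz": 0,"jaw": 18},
    {"x": -0.7,"y": -2.7,"z": 80,"wx": 0,"wy": 0,"wz": 0,"jaw": 18},
  ],
)

```text
t: 5.93
ee_pos: [540.6, -101.9, 145.4]
ee_rot: [-0.118, 0.993, 0.0, -0.001]
wrist_force: [-0.4, 0.0, -4.0]
grip_width: 25.4
```

```bash
cat > m.py <<'E'
from h import *
s=sense(); print(s['t'],s['ee_pos'],s['wrist_force'],s['ft_torque'])
tcp=np.array(s['ee_pos'])
for n in('side','wrist'):
    c=capture(n); P=cloud(c); f=c['frame'].astype(int); g=(f.max(-1)-f.min(-1)<25)
    if n=='wrist': save('w_%d.png'%(s['t']*100),c['frame'])
    m=(np.linalg.norm(P[...,:2]-tcp[:2],axis=-1)<45)&(P[...,2]>max(100,tcp[2]-80))&(P[...,2]<tcp[2]-10)&g
    if m.sum()>60:
        fn=lambda x:sd(np.array(x[:3]),(lambda a:a/np.linalg.norm(a))(np.array([x[3],x[4],1])),P[m])
        r=least_squares(fn,[*tcp-[0,0,11],0,0],loss='soft_l1',f_scale=1); print(n,m.sum(),np.round(r.x,3),np.median(abs(r.fun)))
    k=(np.linalg.norm(P[...,:2]-[540,-101],axis=-1)<40)&(P[...,2]>92)&(P[...,2]<99)&~g
    if k.sum()>50:
        q=P[k][:,:2]
        fr=least_squares(lambda x:np.maximum(0,abs(np.linalg.norm(q-x,axis=1)-26)-5),[540,-101]); print(n,'rim',k.sum(),P[k].mean(0),fr.x)
E
python3 m.py
```

```text
5.9333 [ 540.61921944 -101.92554805  145.38993208] [-0.40028737  0.00415281 -4.01453227] [ 0.08824962  0.02335815 -0.02299128]
side 268 [ 5.40445e+02 -1.01749e+02  1.33087e+02  1.60000e-02 -2.20000e-02] 0.7562135428032393
side rim 175 [536.73327203 -93.63592193  94.37832298] [ 540.59880345 -101.97424283]
wrist 1031 [ 5.42565e+02 -1.01279e+02  1.34959e+02  1.00000e-03 -1.00000e-03] 0.18662161615778108
wrist rim 2882 [ 528.37747397 -106.78548978   95.48716586] [ 542.67713592 -102.48718368]
```

Call:
move_arm(
  grip_force=25,
  targets=[
    {"x": 0.1,"y": -0.8,"z": 5,"wx": 0,"wy": 0,"wz": 0,"jaw": 18},
    {"x": 0.1,"y": -0.8,"z": 11,"wx": 0,"wy": 0,"wz": 0,"jaw": 18},
    {"x": 0.1,"y": -0.8,"z": 16,"wx": 0,"wy": 0,"wz": 0,"jaw": 18},
    {"x": 0.1,"y": -0.8,"z": 20,"wx": 0,"wy": 0,"wz": 0,"jaw": 18},
    {"x": 0.1,"y": -0.8,"z": 23,"wx": 0,"wy": 0,"wz": 0,"jaw": 18},
    {"x": 0.1,"y": -0.8,"z": 26,"wx": 0,"wy": 0,"wz": 0,"jaw": 18},
    {"x": 0.1,"y": -0.8,"z": 28,"wx": 0,"wy": 0,"wz": 0,"jaw": 18},
    {"x": 0.1,"y": -0.8,"z": 28,"wx": 0,"wy": 0,"wz": 0,"jaw": 18},
  ],
)

```text
t: 6.7
ee_pos: [541.2, -103.0, 118.3]
ee_rot: [-0.118, 0.993, -0.0, -0.001]
wrist_force: [0.6, -0.2, -4.4]
grip_width: 25.6
```

```bash
python3 m.py
```

```text
6.7 [ 541.2440334  -103.02781739  118.34449148] [ 0.56645487 -0.20277771 -4.36212492] [ 0.14896058 -0.00509499  0.01304911]
side 124 [ 5.40243e+02 -1.02539e+02  1.06484e+02 -1.00000e-03 -6.00000e-03] 0.6716913567381275
side rim 158 [536.35520146 -90.83344058  94.43106287] [ 540.75977238 -101.92236906]
wrist 1548 [ 5.42941e+02 -1.02314e+02  1.07563e+02  6.00000e-03  1.00000e-03] 0.29154295030499466
wrist rim 3231 [ 525.55136299 -106.86007488   95.50540804] [ 542.52998751 -102.49237008]
```

Centred, with no contact yet and about 7 mm to go. I keep lowering in small steps.

Call:
move_arm(
  targets=[
    {"x": 0,"y": 0.2,"z": 1,"wx": 0,"wy": 0,"wz": 0,"jaw": 18},
    {"x": 0,"y": 0.2,"z": 2,"wx": 0,"wy": 0,"wz": 0,"jaw": 18},
    {"x": 0,"y": 0.2,"z": 3,"wx": 0,"wy": 0,"wz": 0,"jaw": 18},
    {"x": 0,"y": 0.2,"z": 4,"wx": 0,"wy": 0,"wz": 0,"jaw": 18},
    {"x": 0,"y": 0.2,"z": 5,"wx": 0,"wy": 0,"wz": 0,"jaw": 18},
    {"x": 0,"y": 0.2,"z": 5.5,"wx": 0,"wy": 0,"wz": 0,"jaw": 18},
    {"x": 0,"y": 0.2,"z": 6,"wx": 0,"wy": 0,"wz": 0,"jaw": 18},
    {"x": 0,"y": 0.2,"z": 6,"wx": 0,"wy": 0,"wz": 0,"jaw": 18},
  ],
)

```text
t: 7.47
ee_pos: [541.3, -103.1, 112.8]
ee_rot: [-0.118, 0.993, -0.0, -0.0]
wrist_force: [-2.0, -0.9, -3.7]
grip_width: 25.7
```

Call:
move_arm(
  targets=[
    {"x": 0,"y": 0,"z": 0.5,"wx": 0,"wy": 0,"wz": 0,"jaw": 18},
    {"x": 0,"y": 0,"z": 1,"wx": 0,"wy": 0,"wz": 0,"jaw": 18},
    {"x": 0,"y": 0,"z": 1.5,"wx": 0,"wy": 0,"wz": 0,"jaw": 18},
    {"x": 0,"y": 0,"z": 2,"wx": 0,"wy": 0,"wz": 0,"jaw": 18},
    {"x": 0,"y": 0,"z": 2,"wx": 0,"wy": 0,"wz": 0,"jaw": 18},
    {"x": 0,"y": 0,"z": 2,"wx": 0,"wy": 0,"wz": 0,"jaw": 18},
    {"x": 0,"y": 0,"z": 2,"wx": 0,"wy": 0,"wz": 0,"jaw": 18},
    {"x": 0,"y": 0,"z": 2,"wx": 0,"wy": 0,"wz": 0,"jaw": 18},
  ],
)

```text
t: 8.13
ee_pos: [541.4, -103.3, 111.3]
ee_rot: [-0.118, 0.993, -0.001, -0.0]
wrist_force: [-3.8, -1.9, 5.8]
grip_width: 25.0
```

Call:
move_arm(
  targets=[
    {"x": 0.4,"y": -0.1,"z": 0.5,"wx": 0,"wy": 0,"wz": 0,"jaw": 18},
    {"x": 0.8,"y": -0.2,"z": 0.8,"wx": 0,"wy": 0,"wz": 0,"jaw": 18},
    {"x": 0.8,"y": -0.2,"z": 1.2,"wx": 0,"wy": 0,"wz": 0,"jaw": 18},
    {"x": 0.8,"y": -0.2,"z": 1.6,"wx": 0,"wy": 0,"wz": 0,"jaw": 18},
    {"x": 0.8,"y": -0.2,"z": 2,"wx": 0,"wy": 0,"wz": 0,"jaw": 18},
    {"x": 0.8,"y": -0.2,"z": 2,"wx": 0,"wy": 0,"wz": 0,"jaw": 18},
    {"x": 0.8,"y": -0.2,"z": 2,"wx": 0,"wy": 0,"wz": 0,"jaw": 18},
    {"x": 0.8,"y": -0.2,"z": 2,"wx": 0,"wy": 0,"wz": 0,"jaw": 18},
  ],
)

```text
t: 8.8
ee_pos: [541.4, -103.4, 111.0]
ee_rot: [-0.118, 0.993, -0.001, 0.001]
wrist_force: [-3.9, 1.3, 13.1]
grip_width: 25.4
```

```bash
python3 m.py
```

```text
8.8 [ 541.40232148 -103.40692175  110.97341207] [-3.92571952  1.27963463 13.14727464] [0.26471856 1.07404001 0.01726331]
side rim 163 [536.60613741 -89.62402858  94.42994861] [ 540.26210147 -102.60032114]
wrist 1039 [ 5.41340e+02 -1.03451e+02  1.00362e+02  6.00000e-03  2.00000e-03] 0.20745328651228567
wrist rim 3251 [ 524.40760578 -106.96346411   95.5125827 ] [ 542.44476956 -102.62850195]
```

The plug's mid point is 4.9 mm above the rim (5 expected), the tilt is under 0.4° and the load is firm, so it is home. I ease off and open.

Call:
move_arm(
  targets=[
    {"x": 0,"y": 0,"z": 0,"wx": 0,"wy": 0,"wz": 0,"jaw": 24},
    {"x": 0,"y": 0,"z": 0,"wx": 0,"wy": 0,"wz": 0,"jaw": 28},
    {"x": 0,"y": 0,"z": 0,"wx": 0,"wy": 0,"wz": 0,"jaw": 34},
    {"x": 0,"y": 0,"z": 0,"wx": 0,"wy": 0,"wz": 0,"jaw": 42},
    {"x": 0,"y": 0,"z": 0,"wx": 0,"wy": 0,"wz": 0,"jaw": 52},
    {"x": 0,"y": 0,"z": 0,"wx": 0,"wy": 0,"wz": 0,"jaw": 60},
    {"x": 0,"y": 0,"z": 0,"wx": 0,"wy": 0,"wz": 0,"jaw": 60},
    {"x": 0,"y": 0,"z": 0,"wx": 0,"wy": 0,"wz": 0,"jaw": 60},
  ],
)

```text
t: 9.57
ee_pos: [541.5, -103.4, 110.9]
ee_rot: [-0.118, 0.993, -0.001, 0.001]
wrist_force: [-0.3, -0.2, -0.1]
grip_width: 58.9
```

Call:
move_arm(
  targets=[
    {"x": 0,"y": 0,"z": -5,"wx": 0,"wy": 0,"wz": 0,"jaw": 60},
    {"x": 0,"y": 0,"z": -15,"wx": 0,"wy": 0,"wz": 0,"jaw": 60},
    {"x": 0,"y": 0,"z": -30,"wx": 0,"wy": 0,"wz": 0,"jaw": 60},
    {"x": 0,"y": 0,"z": -50,"wx": 0,"wy": 0,"wz": 0,"jaw": 60},
    {"x": 0,"y": 0,"z": -70,"wx": 0,"wy": 0,"wz": 0,"jaw": 60},
    {"x": 0,"y": 0,"z": -95,"wx": 0,"wy": 0,"wz": 0,"jaw": 60},
    {"x": 0,"y": 0,"z": -120,"wx": 0,"wy": 0,"wz": 0,"jaw": 60},
    {"x": 0,"y": 0,"z": -140,"wx": 0,"wy": 0,"wz": 0,"jaw": 60},
  ],
)

```text
t: 10.23
ee_pos: [541.5, -103.3, 254.1]
ee_rot: [-0.118, 0.993, -0.001, 0.002]
wrist_force: [0.9, 0.8, -0.2]
grip_width: 59.7
```

```bash
python3 - <<'E'
from h import *
s=sense(); print(s['t'],s['ee_pos'],s['wrist_force'],s['grip_width'])
ims=[]
for n in('side','wrist'):
    c=capture(n); P=cloud(c); f=c['frame'].astype(int); g=(f.max(-1)-f.min(-1)<25)
    m=(np.linalg.norm(P[...,:2]-[541,-102],axis=-1)<30)&(P[...,2]>97)&(P[...,2]<165)&g
    fn=lambda x:sd(np.array(x[:3]),(lambda a:a/np.linalg.norm(a))(np.array([x[3],x[4],1])),P[m])
    r=least_squares(fn,[541,-102,100,0,0],loss='soft_l1',f_scale=1); print(n,m.sum(),np.round(r.x,3),np.median(abs(r.fun)))
    k=(np.linalg.norm(P[...,:2]-[540,-101],axis=-1)<40)&(P[...,2]>92)&(P[...,2]<99)&~g; print('rim',np.median(P[k][:,2]))
    ims.append(c['frame'])
save('end.png',np.hstack([cv2.resize(ims[0][150:390,160:360],(400,480)),ims[1][:,120:520]]))
E
```

```text
10.2333 [ 541.45046931 -103.28527049  254.07726191] [ 0.87495968  0.79143471 -0.16473055] 59.73964672511862
side 420 [ 5.40513e+02 -1.03190e+02  9.94990e+01 -7.00000e-03  5.00000e-03] 0.8783508156230658
rim 94.49715150786335
wrist 2283 [ 5.42728e+02 -1.02508e+02  1.00430e+02 -2.00000e-03  0.00000e+00] 0.37198240471639776
rim 95.62097817455228
```

View pics/end.png

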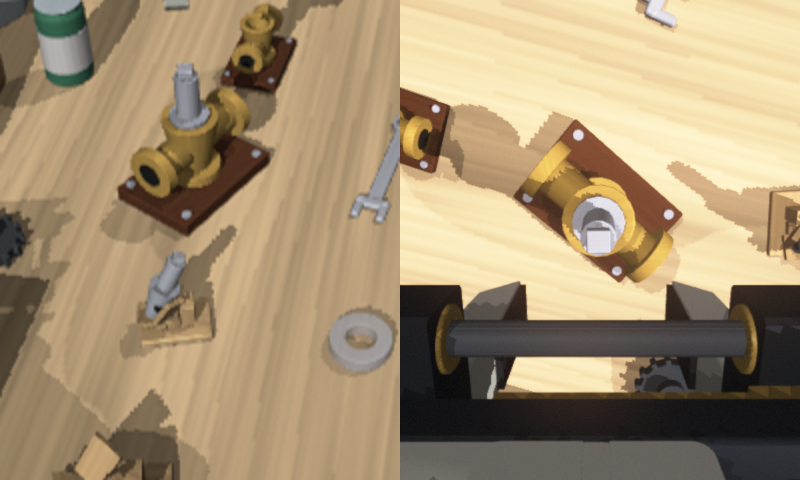

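The plug stands upright in the valve, 5 mm above the rim in both views. The spare plug is still in its cradle and the gripper is clear.

```bash
python3 -c "
from workcell import close_job; print(close_job())"
```

```text
the job is handed in; nothing more can be done
None
```

The larger steel plug now stands upright and fully home in the larger brass valve body. I gripped it by the stem, lifted it out along its axis, turned it upright, lowered it in until it bore on the taper, and let go. I handed the job in just after 10 s of robot time.

- **Seating:** after release, the plug's reference point measured 5.0 mm above the rim from the side camera and 4.8 mm from the wrist camera; about 5 mm was expected.
- **Upright:** its tilt was under 0.5° in both views.
- **Forces:** the highest wrist force I read was about 14 N, while seating the plug. With the gripper clear, the force was about 1 N, which is noise level.
- **Surroundings:** the last picture shows the smaller plug still in its cradle and the smaller brass valve empty.
- **Disagreement:** the side and wrist cameras differed by about 2 mm in absolute position. That is within calibration, so I centred on the plug-to-rim offset within each picture.

No check failed.

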